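Hang the turned sleeve on the inspection rail

ROBOT

A 7-joint arm with a two-finger parallel gripper is mounted at the origin on the work surface. World frame = base frame: x ahead of the robot, y to its left, z up, the work surface at z = 0. Lengths are in m, angles in rad, forces in N, time in s.
With the tool pointing down it reaches from about 0.4 to 0.85 m from the base axis. Payload 4.5 kg.
Tool frame: the origin (TCP) lies on the mounting face of the last link; the fingertips stand 166 mm ahead of it and the grasp point (between the pads) lies 147 mm ahead of it; z points along the fingers, y is the line along which they close (so a half turn about z gives the same grasp; the last joint's range is limited). The gripper opens to 88 mm and grips with 3 to 60 N. Pads are 18 mm wide; open, the fingers measure 123 mm over their backs; the gripper's body (75 mm by 187 mm) begins 45 mm behind the grasp point.
Start: joints at [-1.202, 0.689, -0.195, 1.565, 0.157, 0.902, -0.215], TCP at [0.205, 0.59, 0.405] pointing down, gripper open.
Joint ranges: [-3.01, 3.01], [-0.46, 2.08], [-1.47, 1.51], [0.13, 2.56], [-1, 4.14], [0.04, 2.09], [-2.66, 2.66]. Speed limits (rad/s): [2.57, 2.57, 3.14, 3.14, 3.14, 3.14, 3.14].

INTERFACE

Orientations are given as a unit quaternion [x, y, z, w].
In Python, from plant import r, snapshot gives the robot as it stands. The module is installed in compiled form; this text tells all that it offers.
- The arm moves only by the tool move_arm, never from a script. Its argument "rows" is a list of rows, each a list of 5 numbers: the shift along the tool's x, y, z in m, then the turn about the tool's z in rad, then the finger opening in m, from 0 to 0.0881. In form: [[dx, dy, dz, spin, claw], ...]. A call has 1 to 10 rows; each row shifts and turns the commanded pose from where the row before left it, along the tool's axes as they then stand; what a row does not reach is not made up. A row lasts 1/12 s, in which the tool goes at most 41.7 mm and 7.16 degrees, less where a joint would pass 70% of its speed; a pose out of reach is approached as far as the arm can. A call with a gripper value outside its range is refused whole. The fingers move at their own pace and stop on an object; "newtons" is the grip in N (left out, the last holds). Time passes only in rows, so rows that do not move let the fingers close. It gives the time, the measured TCP pose, the force, the opening and the grip force at its end, in the units of the state.
- r.get_state(): the state, without advancing time (a new reading comes with each control period).
- snapshot(name): name is "side" or "top"; returns a dict with "color" (400x640x3 uint8, red, green, blue), "depth" (400x640 float32, m along the optical axis (not along the pixel's ray), 0 where there is no reading), "mtx" (3x3 intrinsics, pixels), "eye" and "orientation" of the camera in the world. Camera axes: x right, y up, looking along -z (the intrinsics and any distortion apply to the point x, -y, -z); pixel columns grow to the right and rows downward; lengths in m; the calibration is good to about 2 mm. A picture is of the moment at which its call begins.
- r.finish_job(): hands the job in; it is judged then, once.
The state is a dict: "clock": time; "q": joint angles; "qd": joint speeds; "joint_torque": joint torques, N m; "tool_pos": TCP position; "eef_rot": TCP orientation; "contact_force": force on the tool from outside, world axes, zero at the start; "moment": the same for the moment, N m; "opening": opening from 0.0 (shut) to 1.0 (fully open); "finger_force": force on a finger pad.
Only numpy, scipy, OpenCV 4.12 (cv2) and the standard library are available. Lean on these libraries where they do the work, as an engineer would, in place of code of your own. Each camera call takes 0.05 s, during which the arm holds its last target. There are 200 camera calls.

TASK

Pick up the hanger that carries the long plain sleeve by its round grip, bring it to the open end of the hanging rail and slide it along the slot, past the two sprung catch rollers, until it is fully home with the stop block's plunger pressed in. The stop block is not in a fixed place, so feel for it and slide gently without forcing the hanger or running your fingers into the stop, then let go of it; leave the flanged hanger where it stands.

Things in the scene. Friction and masses are not known exactly. Their poses are not given: they have to be found in the camera images.
- hanger_grip (a point): On the axis of the round grip of the hanger to hang, 18 mm below its top, 106 mm above its foot; z up. One rigid steel piece, 0.34 kg, 124 mm tall, standing on the table; all parts round on one upright axis, from below: plain sleeve 40 mm diameter, 60 tall; neck 8 mm, 14 tall; disc head 30 mm, 10 thick; grip 16 mm, 40 tall. The head's underside is 32 mm below this point.
- flange_hanger_grip (a point): The same point (18 mm below the top) of another hanger, to be left alone: same neck, head and grip, but it carries a low flange 56 mm in diameter instead of the sleeve and is only 94 mm tall.
- rail: Fixed hanging rail; origin on the table below the mouth, x level along the slot from the mouth inwards, z up. Two strips, each 8 mm thick, 32 wide, 270 long, with a 12 mm slot between, tops 125 mm above the table, on 12 mm posts 32 mm either side of the slot's middle. The hanger enters only at the mouth: neck in the slot, head above the strips, sleeve below, 6 mm of vertical play.
- rail_mouth (a point): Middle of the slot at its open end, level with the strips' tops (125 mm up); x points inwards along the slot. Two flared plates at strip height lead in, opening to about 42 mm at 35 mm before the mouth. Forcing is over 40 N summed over all contacts of hanger and rail parts (about 16 N of it is there anyway when home), or fingers on the rail with over 10 N.
- rail_far (a point): Middle of the slot's line at the shut far end, 270 mm from the mouth, same height. A black stop block is clamped on the strips before it; its place is NOT measured: its hard face is 140 to 215 mm from the mouth. Block, rollers and cheeks (27 mm either side of the middle) reach 12 mm above the strips, 37 mm before the face; a 50 mm wide upright plate 23 mm behind the face reaches 50 mm.
- catch_l (a joint): One of two sprung steel rollers (12 mm diameter) on the stop block, 24 mm before its face, 23 mm apart; m it is pushed outward, 0 at rest. Pushing the 30 mm head between them takes 4 to 7 N; they resist until its middle is level with them (9 mm before home), then give way, push it home and hold it.
- catch_r (a joint): The opposite roller, same meaning.
- plunger (a joint): Sprung plunger (7 mm diameter) in the stop block's face, in m: 0 sticks out 6 mm towards the mouth, 0.006 is pressed flush, with the hanger's head on the face and its axis 15 mm before it (home). Takes 0.5 to 2 N.

How it is judged:
On the way, in this order (a step that is already met when the one before it is completed fails the run):
1. the hanger has entered at the mouth: its neck is in the slot, upright, between 10 and 100 mm in from the mouth (y of hanger_grip in the frame of rail between -0.006 and 0.006 m and z of hanger_grip in the frame of rail between 0.151 and 0.169 m and angle between hanger_grip's own z axis and vertical below 0.15 rad and x of hanger_grip in the frame of rail between 0.01 and 0.1 m), for 0.2 s.
2. the hanger is home past the catch rollers: the plunger is pressed in by more than 4 mm (y of hanger_grip in the frame of rail between -0.006 and 0.006 m and z of hanger_grip in the frame of rail between 0.151 and 0.169 m and angle between hanger_grip's own z axis and vertical below 0.15 rad and x of hanger_grip in the frame of rail above 0.115 m and value of joint plunger above 0.004 m), for 0.2 s.
At the end, for the whole second after the job is handed in: The sleeve's hanger hangs in the slot with its head above the strips (9 mm at most), upright (within 0.15 rad), home against the stop block: plunger pressed by more than 4 of its 6 mm, released and at rest (y of hanger_grip in the frame of rail between -0.006 and 0.006 m and z of hanger_grip in the frame of rail between 0.151 and 0.166 m and angle between hanger_grip's own z axis and vertical below 0.15 rad and x of hanger_grip in the frame of rail above 0.115 m and value of joint plunger above 0.004 m and linear speed of hanger below 0.02 m/s); the robot touches nothing.
It fails at once if the hanger is pressed on the rail or its stop block with more than 40 N of contact force in all (contact force between hanger and rail above 40 N).
It fails at once if the fingers press on the rail or its stop block with more than 10 N (contact force between the fingers and rail above 10 N).
It fails at once if the flanged hanger is moved by more than 15 mm (distance of flange_hanger_grip from where it was at the start of the episode above 0.015 m).
It also fails if it takes over 61 s, if anything falls off the work surface, if the arm or the gripper's body presses on something with over 40 N, if the wrist force passes 120 N, or if a joint passes its speed limit or range.

## Working session

There is one attempt and no reset: what is moved stays moved. The work goes in short steps, Python scripts to look and compute and a tool call to move; the robot and the scene stay as the last step left them, time stands still between calls to the robot, and variables do not carry over. Pictures are saved under pics/ and viewed, at most 10 in all, crops included, and the job is handed in when it is done.

Besides the shell and the picture viewer there is one more tool, called after "Emit:" as a command line: name --pt "numbers of a row" for each row, then --argument value for the rest. move_arm: Moves the arm, as the interface text tells. Its arguments: {"type":"object","properties":{"rows":{"type":"array"},"newtons":{"type":"number"}},"required":["rows"]}

```bash
mkdir -p pics
cat > h.py <<'E'
import numpy as np,cv2
from scipy.spatial.transform import Rotation as R
from plant import r,snapshot
def cloud(s):
    d=s["depth"];K=np.array(s["mtx"]);v,u=np.mgrid[:400,:640]
    x=(u-K[0,2])/K[0,0]*d;y=(v-K[1,2])/K[1,1]*d
    P=np.stack([x,-y,-d],-1)
    o=np.array(s["orientation"])
    M=R.from_quat(o).as_matrix() if o.shape==(4,) else o
    W=P@M.T+np.array(s["eye"]);W[d==0]=np.nan
    return W
def save(s,n):cv2.imwrite("pics/"+n,s["color"][:,:,::-1])
E
python3 - <<'E'
from h import *
print(r.get_state())
for n in("side","top"):
    s=snapshot(n);save(s,n+"0.png");np.savez("/tmp/"+n,**s);print(n,s["mtx"],s["eye"],s["orientation"],[k for k in s])
E
```

```text
{'clock': 0.0, 'q': array([-1.20222706,  0.68999921, -0.19450103,  1.56633186,  0.15730672,
        0.90248592, -0.2151099 ]), 'qd': array([-0.00041912, -0.0015661 , -0.00311183, -0.00187187, -0.00072439,
        0.00058893,  0.00106126]), 'joint_torque': array([-1.43026182e-04, -5.27558005e+01, -1.26655351e+00, -1.53423232e+01,
       -5.25395956e-02,  6.66994791e-03,  1.64593866e-04]), 'tool_pos': array([0.20527075, 0.58998877, 0.40390316]), 'eef_rot': array([ 1.66570914e-01,  9.86029052e-01, -9.12772170e-04, -8.18760589e-05]), 'contact_force': array([ 0.36029045,  0.08367101, -0.17540736]), 'moment': array([-0.00031831,  0.02042069, -0.00751002]), 'finger_force': 0.0, 'opening': 1.0019390546837381}
side [[364.54512905   0.         315.98314404]
 [  0.         364.54512905 194.93729346]
 [  0.           0.           1.        ]] [ 0.28078526 -0.60262828  0.57857741] [ 0.40620489 -0.08680156 -0.19490809  0.88852344] ['color', 'depth', 'mtx', 'eye', 'orientation']
top [[410.02278243   0.         321.28799264]
 [  0.         410.02278243 193.61782155]
 [  0.           0.           1.        ]] [ 0.3452288  -0.0858159   0.94084432] [-0.06968942  0.06633779  0.7069919  -0.70064623] ['color', 'depth', 'mtx', 'eye', 'orientation']
```

View pics/side0.png

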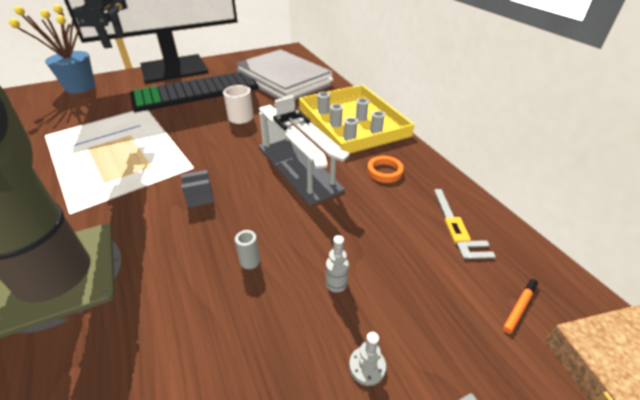

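View pics/top0.png

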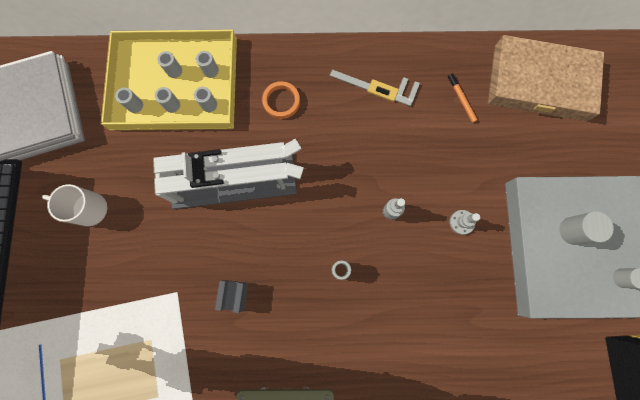

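The side picture shows the sleeve hanger at about (337,265) with its grip top at (338,242). The flanged hanger is at (368,362), and the rail has its mouth at about (335,155). In the top picture, the sleeve hanger's grip is at (399,202), the flanged one's at (476,217), the rail's flares at (297,160) and the block at (205,168).

Run:
```python
from h import *
np.set_printoptions(precision=4,suppress=True)
for n in("side","top"):
    s=np.load(f"/tmp/{n}.npz");W=cloud(s);c=s["color"].astype(int)
    z=W[...,2]
    boxes={"side":{"sl":(318,232,356,296),"fl":(345,328,392,388)},"top":{"sl":(378,192,412,224),"fl":(446,205,486,240)}}[n]
    for k,(a,b,e,f) in boxes.items():
        P=W[b:f,a:e].reshape(-1,3);P=P[P[:,2]>0.012]
        top=np.nanmax(P[:,2]);
        for lo,hi in((.012,.05),(.05,.07),(.07,.09),(.09,.115),(.115,.14)):
            q=P[(P[:,2]>lo)&(P[:,2]<hi)]
            if len(q):print(n,k,lo,hi,len(q),np.median(q,0),q.min(0),q.max(0))
    # rail strip tops
    m=(z>.117)&(z<.131)&(c.min(-1)>130)
    m2=np.zeros_like(m)
    if n=="top": m2[130:215,150:310]=1
    else: m2[90:210,255:355]=1
    P=W[m&m2]
    print(n,len(P),np.median(P[:,2]))
    rect=cv2.minAreaRect(P[:,:2].astype(np.float32));print(rect,cv2.boxPoints(rect))
    m=(z>.131)&(z<.19)&m2.astype(bool)
    P=W[m];print("high",len(P),np.median(P,0),P.min(0),P.max(0)) if len(P) else 0
    cv2.imwrite(f"/tmp/x.png",0*s["color"])
s=np.load("/tmp/top.npz")
a=cv2.resize(s["color"][125:220,145:310,::-1],None,fx=4.8,fy=4.8,interpolation=cv2.INTER_CUBIC)
cv2.imwrite("pics/railtop.png",a)
```

```text
side sl 0.012 0.05 269 [ 0.4753 -0.2579  0.0314] [ 0.464  -0.2619  0.0122] [ 0.5022 -0.2318  0.0499]
side sl 0.05 0.07 253 [ 0.478  -0.2511  0.0598] [ 0.4639 -0.2622  0.0503] [ 0.503  -0.2244  0.0625]
side sl 0.07 0.09 169 [ 0.4796 -0.2487  0.0841] [ 0.4693 -0.2574  0.0738] [ 0.4981 -0.2283  0.0899]
side sl 0.09 0.115 91 [ 0.4803 -0.2475  0.1032] [ 0.4759 -0.2503  0.0902] [ 0.4922 -0.2381  0.115 ]
side sl 0.115 0.14 84 [ 0.4831 -0.2452  0.1237] [ 0.4768 -0.2508  0.1153] [ 0.4918 -0.2341  0.1266]
side fl 0.012 0.05 544 [ 0.4489 -0.4108  0.0134] [ 0.4294 -0.4294  0.012 ] [ 0.4838 -0.3755  0.0497]
side fl 0.05 0.07 245 [ 0.4517 -0.4077  0.0544] [ 0.4422 -0.4169  0.0501] [ 0.4714 -0.3875  0.0696]
side fl 0.07 0.09 85 [ 0.452  -0.4078  0.0798] [ 0.4485 -0.4103  0.0702] [ 0.4622 -0.3953  0.0894]
side fl 0.09 0.115 110 [ 0.4563 -0.4027  0.094 ] [ 0.4485 -0.4095  0.0902] [ 0.4648 -0.3941  0.0964]
side 1600 0.12534820160531676
((0.5597606897354126, 0.11007184535264969), (0.08527873456478119, 0.30524152517318726), 7.1635212898254395) [[ 0.4984  0.2562]
 [ 0.5365 -0.0467]
 [ 0.6211 -0.036 ]
 [ 
[... 573 characters left out ...]
0.2349  0.1272]
top fl 0.012 0.05 241 [ 0.453  -0.3932  0.014 ] [ 0.4324 -0.4281  0.012 ] [ 0.4851 -0.3765  0.0499]
top fl 0.05 0.07 100 [ 0.4557 -0.397   0.0547] [ 0.4456 -0.4156  0.0503] [ 0.4724 -0.3881  0.0698]
top fl 0.07 0.09 26 [ 0.4562 -0.397   0.0795] [ 0.4509 -0.4033  0.0702] [ 0.4652 -0.3954  0.0895]
top fl 0.09 0.115 51 [ 0.4584 -0.4019  0.0947] [ 0.4514 -0.4098  0.0901] [ 0.4663 -0.3961  0.0977]
top 3625 0.12533897183940934
((0.5633736252784729, 0.1088971346616745), (0.08368890732526779, 0.3033508360385895), 6.359067440032959) [[ 0.505   0.255 ]
 [ 0.5386 -0.0465]
 [ 0.6218 -0.0372]
 [ 0.5882  0.2643]]
high 929 [0.5546 0.1669 0.1377] [0.5194 0.1155 0.1311] [0.5967 0.1886 0.1782]
```

View pics/railtop.png

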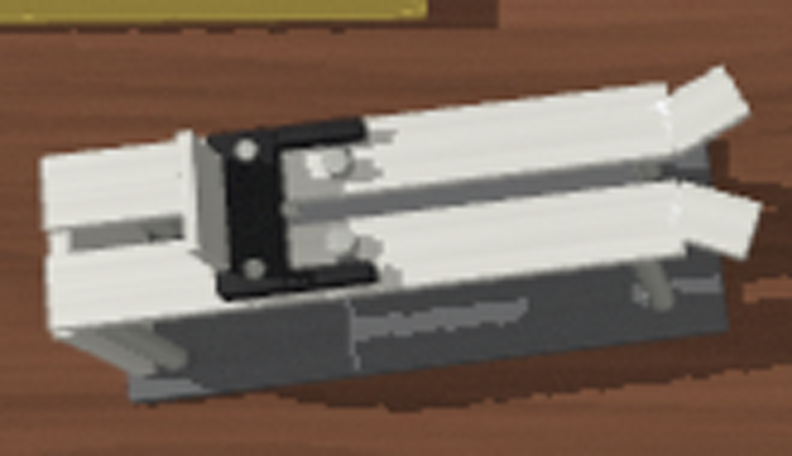

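The crop shows the slot running from the mouth, between the flares at crop (690,170), to the block. The block's face is at about crop x 285, with rollers at (330,160) and (345,240) and cheeks starting at about x 370.

Run:
```python
from h import *
np.set_printoptions(precision=4,suppress=True)
for n in("side","top"):
    s=np.load(f"/tmp/{n}.npz");W=cloud(s);c=s["color"].astype(int);z=W[...,2]
    m=(z>.121)&(z<.13)&(c.min(-1)>130);m2=np.zeros_like(m)
    if n=="top": m2[130:215,150:310]=1
    else: m2[90:210,255:355]=1
    P=W[m&m2.astype(bool)][:,:2]
    for it in range(1):
        th=np.radians(6.7);
        for k in range(4):
            d=np.array([-np.sin(th),np.cos(th)]);nn=np.array([np.cos(th),np.sin(th)])
            u=P@d;v=P@nn
            rows=[]
            for a in np.arange(-0.01,.18,.006):
                w=np.sort(v[(u>a)&(u<a+.006)])
                if len(w)<6:continue
                g=np.diff(w);mid=np.argmax(g)
                rows.append([a+.003,w[0],w[mid],w[mid+1],w[-1]])
            R_=np.array(rows);R_=R_[(R_[:,4]-R_[:,1]>.068)&(R_[:,3]-R_[:,2]>.006)]
            f=np.polyfit(R_[:,0],(R_[:,1]+R_[:,4])/2,1);g=np.polyfit(R_[:,0],(R_[:,2]+R_[:,3])/2,1)
            th-=np.arctan((f[0]+g[0])/2)
    print(n,np.degrees(th),"v outer",np.median((R_[:,1]+R_[:,4])/2),"v slot",np.median((R_[:,2]+R_[:,3])/2),"slot w",np.median(R_[:,3]-R_[:,2]),"wid",np.median(R_[:,4]-R_[:,1]),len(R_),f[0],g[0])
    v0=np.median((R_[:,2]+R_[:,3])/2)
    print("u range strips (|v|~22..32)",[np.percentile(u[(abs(abs(v-v0)-.03)<.006)],q) for q in(0,1,99,100)],u.min(),u.max())
    # black pixels on block top
    k=(z>.128)&(z<.145)&m2.astype(bool);k&=(c.max(-1)<70)
    Q=W[k][:,:2];uu=Q@d;vv=Q@nn-v0
    q=uu[abs(vv)<.015];print("face u",np.percentile(q,[0,2,10,50,98]) if len(q) else None,"cheek u",np.percentile(uu[abs(vv)>.02],[0,2,98]))
    k=(z>.15)&(z<.18)&m2.astype(bool);Q=W[k][:,:2];print("plate u",np.percentile(Q@d,[1,50,99]))
    print("d",d,"nn",nn)
```

```text
side 6.334178295970695 v outer 0.5696020042776243 v slot 0.5695685041166126 slot w 0.012633063677327694 wid 0.07534888837913306 12 0.005743647754359335 -0.008397277236034032
u range strips (|v|~22..32) [np.float64(-0.10461186767765489), np.float64(-0.10153041225277099), np.float64(0.19333187122982617), np.float64(0.19913926402661453)] -0.10461186767765489 0.20093931806297793
face u [0.0953 0.0953 0.096  0.0998 0.1126] cheek u [0.0577 0.0596 0.1073]
plate u [0.1171 0.1201 0.1242]
d [-0.109  0.994] nn [0.994 0.109]
top 6.557666202373204 v outer 0.5723454000740031 v slot 0.5721983207861698 slot w 0.012557955706422597 wid 0.07553098309799211 19 -0.0004760984672077219 0.0002052778105363441
u range strips (|v|~22..32) [np.float64(-0.10665317951463343), np.float64(-0.10284567215492016), np.float64(0.19319130240581123), np.float64(0.19570237172118535)] -0.10783076154937096 0.19570237172118535
face u [0.0911 0.0916 0.0926 0.1026 0.1143] cheek u [0.0545 0.056  0.1183]
plate u [0.1137 0.1151 0.1206]
d [-0.1141  0.9935] nn [0.9935 0.1141]
```

Emit:
move_arm --pt "0 0 0 0.1122 0.088" --pt "0 0 0 0.1122 0.088" --pt "0 0 0 0.1122 0.088" --pt "0 0 0 0.1122 0.088" --pt "0 0 0 0.1122 0.088" --pt "0 0 0 0.1122 0.088" --pt "0 0 0 0.1122 0.088" --pt "0 0 0 0.1122 0.088" --pt "0 0 0 0.1122 0.088" --pt "0 0 0 0.1122 0.088" --newtons 30

```text
clock: 0.93
tool_pos: [0.2052, 0.5901, 0.4043]
eef_rot: [0.668, 0.744, -0.0, 0.0]
contact_force: [0.9, -0.7, 0.0]
opening: 0.999
finger_force: 0.0
```

Emit:
move_arm --pt "-0.03 0.022 0 0 0.088" --pt "-0.03 0.022 0 0 0.088" --pt "-0.03 0.022 0 0 0.088" --pt "-0.03 0.022 0 0 0.088" --pt "-0.03 0.022 0 0 0.088" --pt "-0.03 0.022 0 0 0.088" --pt "-0.03 0.022 0 0 0.088" --pt "-0.03 0.022 0 0 0.088" --pt "-0.03 0.008 0 0 0.088" --pt "-0.03 0 0 0 0.088"

```text
clock: 1.77
tool_pos: [0.4245, 0.3113, 0.4045]
eef_rot: [0.667, 0.745, 0.001, 0.001]
contact_force: [0.7, 1.1, -0.6]
opening: 0.999
finger_force: 0.0
```

Emit:
move_arm --pt "-0.035 0 0 0 0.088" --pt "-0.035 0 0 0 0.088" --pt "-0.035 0 0 0 0.088" --pt "-0.035 0 0 0 0.088" --pt "-0.035 0 0 0 0.088" --pt "-0.035 0 0 0 0.088" --pt "-0.035 0 0 0 0.088" --pt "-0.035 0 0 0 0.088" --pt "-0.035 0 0 0 0.088" --pt "-0.035 0 0 0 0.088"

```text
clock: 2.6
tool_pos: [0.4619, -0.0362, 0.4046]
eef_rot: [0.666, 0.746, -0.0, -0.0]
contact_force: [0.5, -0.1, 0.7]
opening: 1.0
finger_force: 0.0
```

```bash
cat >> h.py <<'E'
np.set_printoptions(precision=4,suppress=True)
TH=np.radians(6.5);D=np.array([-np.sin(TH),np.cos(TH)]);N=np.array([np.cos(TH),np.sin(TH)])
def st():
    s=r.get_state();p=s["tool_pos"];M=R.from_quat(s["eef_rot"]).as_matrix()
    f=s["contact_force"]
    print("t%.2f"%s["clock"],"u,v,z grasp %.4f %.4f %.4f"%(p[:2]@D,p[:2]@N,p[2]-.147),"yaw(y) %.3f"%np.degrees(np.arctan2(M[1,1],M[0,1])),"zaxis",M[:,2],"F u,v,z",f[:2]@D,f[:2]@N,f[2],"open %.4f"%(s["opening"]*.0881),s["finger_force"],"q",s["q"])
E
python3 -c "
from h import *
st();g=np.array([.4855,-.2425]);print(g@D,g@N)"
```

```text
t2.60 u,v,z grasp -0.0882 0.4548 0.2576 yaw(y) 6.545 zaxis [-0.0005  0.0002 -1.    ] F u,v,z -0.1265352380695805 0.500290714029394 0.7465219127648607 open 0.0881 0.0 q [-0.0374  0.4833  0.0242  2.0426 -0.0197  0.6163  0.1143]
-0.29590133528589113 0.4549273565922658
```

Emit:
move_arm --pt "-0.03 0 0 0 0.088" --pt "-0.03 0 0 0 0.088" --pt "-0.03 0 0 0 0.088" --pt "-0.03 0 0 0 0.088" --pt "-0.03 0 0 0 0.088" --pt "-0.03 0 0 0 0.088" --pt "-0.0277 0 0 0 0.088" --pt "0 0 0.02 0 0.088" --pt "0 0 0.02 0 0.088" --pt "0 0 0.02 0 0.06"

```text
clock: 3.43
tool_pos: [0.4855, -0.2416, 0.3439]
eef_rot: [0.666, 0.746, 0.0, 0.0]
contact_force: [0.3, 0.2, 0.1]
opening: 0.943
finger_force: 0.0
```

```bash
python3 -c "
from h import *
st()
for n in ('side','top'):
    s=snapshot(n);W=cloud(s);save(s,n+'1.png')
    b=dict(side=(318,225,356,296),top=(378,186,412,224))[n]
    P=W[b[1]:b[3],b[0]:b[2]].reshape(-1,3);P=P[(P[:,2]>.095)&(P[:,2]<.14)&(abs(P[:,0]-.4855)<.02)&(abs(P[:,1]+.2425)<.02)]
    U=P[:,:2]@D;V=P[:,:2]@N
    if len(P): print(n,len(P),U.min(),U.max(),V.min(),V.max(),P[:,2].max())
    if n=='side':
        cv2.imwrite('pics/c1.png',cv2.resize(s['color'][130:310,240:440,::-1],None,fx=3,fy=3))
"
```

```text
t3.43 u,v,z grasp -0.2950 0.4551 0.1969 yaw(y) 6.449 zaxis [ 0.0004 -0.0001 -1.    ] F u,v,z 0.13454721012393692 0.3330577584556887 0.0649920089199961 open 0.0831 0.0 q [ 0.379   0.6655 -0.0037  1.884   0.004   0.5917  0.4853]
side 163 -0.30402789726202994 -0.28866592994073065 0.44534239992743596 0.4611500275555642 0.12625607035684
top 42 -0.29735205205812043 -0.28817575883469904 0.44799567252316114 0.4633971440448741 0.12558785748605406
```

View pics/c1.png

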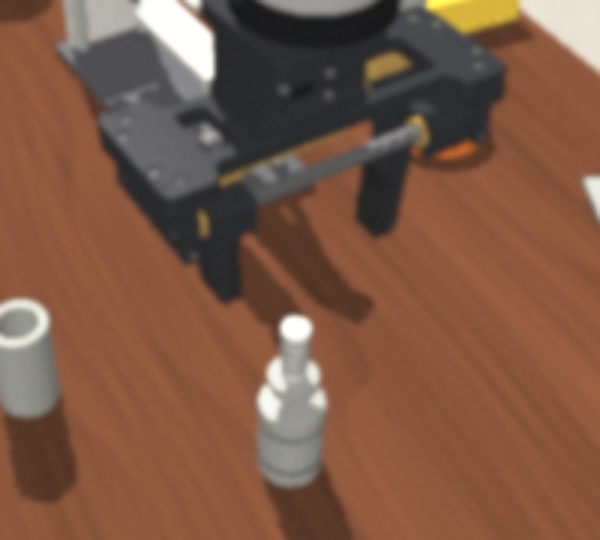

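The open fingers stand centred above the hanger's grip at crop (295,330). I'll go down and close.

Emit:
move_arm --pt "0 0 0.02 0 0.05" --pt "0 0 0.02 0 0.05" --pt "0 0 0.02 0 0.05" --pt "0 0 0.016 0 0.05" --pt "0 0 0.01 0 0.05" --pt "0 0 0 0 0.04" --pt "0 0 0 0 0.03" --pt "0 0 0 0 0.022" --pt "0 0 0 0 0.012" --pt "0 0 0 0 0.008" --newtons 25

```text
clock: 4.37
tool_pos: [0.486, -0.241, 0.2596]
eef_rot: [0.666, 0.746, 0.0, 0.001]
contact_force: [-0.3, 0.4, 0.2]
opening: 0.216
finger_force: 0.0
```

Emit:
move_arm --pt "0 0 0 0 0.005" --pt "0 0 0 0 0.005" --pt "0 0 0 0 0.005" --pt "0 0 0 0 0.005"

```text
clock: 4.7
tool_pos: [0.4857, -0.2411, 0.2595]
eef_rot: [0.666, 0.746, 0.0, 0.0]
contact_force: [-0.8, -0.2, 6.3]
opening: 0.173
finger_force: 25.0
```

```bash
python3 -c "
from h import *
st()"
```

```text
t4.70 u,v,z grasp -0.2946 0.4553 0.1125 yaw(y) 6.512 zaxis [ 0.0005 -0.0005 -1.    ] F u,v,z -0.1251456200375227 -0.7784626027212609 6.2899660137370885 open 0.0153 24.989211866632104 q [ 0.3786  0.8052 -0.0048  1.9373  0.0095  0.3984  0.4801]
```

Emit:
move_arm --pt "0 0 -0.01 0 0.005" --pt "0 0 -0.02 0 0.005" --pt "0 0 -0.0235 0 0.005" --pt "0 0.019 0 0 0.005" --pt "0 0.019 0 0 0.005" --pt "0 0.019 0 0 0.005" --pt "0 0.019 0 0 0.005" --pt "0 0.019 0 0 0.005" --pt "0 0.0207 0 0 0.005" --pt "0 0 0 0 0.005"

```text
clock: 5.53
tool_pos: [0.6045, -0.2256, 0.3124]
eef_rot: [0.664, 0.747, 0.002, 0.002]
contact_force: [1.9, 0.7, -3.5]
opening: 0.17
finger_force: 25.0
```

Emit:
move_arm --pt "0.02 0 0 0 0.005" --pt "0.02 0 0 0 0.005" --pt "0.02 0 0 0 0.005" --pt "0.02 0 0 0 0.005" --pt "0.02 0 0 0 0.005" --pt "0.02 0 0 0 0.005" --pt "0.02 0 0 0 0.005" --pt "0.01 0 0 0 0.005" --pt "0 0 0 0 0.005" --pt "0 0 0 0 0.005"

```text
clock: 6.37
tool_pos: [0.5835, -0.079, 0.3123]
eef_rot: [0.665, 0.746, -0.0, 0.0]
contact_force: [0.2, -1.0, -3.4]
opening: 0.172
finger_force: 25.0
```

```bash
python3 -c "
from h import *
st()
for n in ('side','top'):
    s=snapshot(n);W=cloud(s);np.savez('/tmp/'+n+'2',**s)
    U=W[...,:2]@D;V=W[...,:2]@N;Z=W[...,2]
    for lo,hi in((.056,.068),(.07,.11),(.111,.118),(.127,.133),(.133,.14)):
        m=(Z>lo)&(Z<hi)&(abs(U+.145)<.03)&(abs(V-.571)<.03)
        if m.sum()>3:print(n,lo,m.sum(),U[m].min(),U[m].max(),V[m].min(),V[m].max(),np.median(Z[m]),Z[m].max())
    im=s['color'][:,:,::-1]
    c=im[90:270,230:430] if n=='side' else im[110:230,220:380]
    cv2.imwrite('pics/%s2.png'%n,cv2.resize(c,None,fx=3 if n=='side' else 4,fy=3 if n=='side' else 4))
"
```

```text
t6.37 u,v,z grasp -0.1445 0.5708 0.1653 yaw(y) 6.572 zaxis [-0.0002 -0.0007 -1.    ] F u,v,z -0.9752691828807836 0.12516005510597367 -3.4315240624842573 open 0.0151 24.98897231183946 q [ 0.0334  0.763   0.0395  1.7689 -0.0464  0.6108  0.2147]
side 0.056 70 -0.16544620308080743 -0.136715330932928 0.5487330472356319 0.5792746482565462 0.062145125358329334 0.06783262106862631
side 0.07 281 -0.16617827954368297 -0.13353002782305357 0.5489613493641268 0.5859698286352307 0.09070423886093448 0.1098322724778717
side 0.111 138 -0.16506767777386533 -0.12582666801739245 0.549593121098468 0.5877424452145587 0.1133234492458925 0.11678351932260811
side 0.127 31 -0.15987741101269434 -0.13710994190943954 0.5544185047266529 0.578624347292876 0.13030107704296134 0.1325624050978344
side 0.133 71 -0.15940938339740593 -0.13786932240348282 0.55466272062927 0.5850120952448825 0.13705149754388213 0.1398366068393463
```

View pics/side2.png

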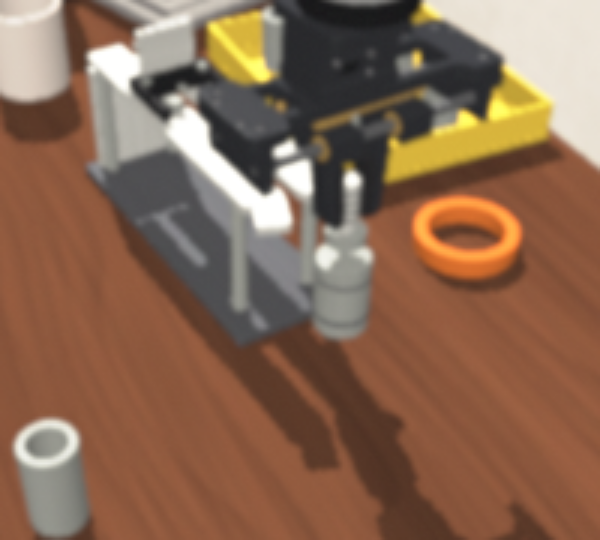

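The hanger is held upright in front of the mouth, its sleeve at crop (343,290). The sleeve's top is below strip height and its head above. I'll enter slowly.

Emit:
move_arm --pt "0.012 0 0 0 0.005" --pt "0.012 0 0 0 0.005" --pt "0.012 0 0 0 0.005" --pt "0.012 0 0 0 0.005" --pt "0.008 0 0 0 0.005" --pt "0.005 0 0 0 0.005" --pt "0.004 0 0 0 0.005" --pt "0 0 0 0 0.005"

```text
clock: 7.13
tool_pos: [0.5762, -0.013, 0.3122]
eef_rot: [0.665, 0.747, 0.0, -0.0]
contact_force: [-0.2, 0.1, -3.6]
opening: 0.167
finger_force: 25.0
```

Emit:
move_arm --pt "0.004 0 0 0 0.005" --pt "0.004 0 0 0 0.005" --pt "0.004 0 0 0 0.005" --pt "0.004 0 0 0 0.005" --pt "0.004 0 0 0 0.005" --pt "0 0 0 0 0.005"

```text
clock: 7.63
tool_pos: [0.5739, 0.0071, 0.3122]
eef_rot: [0.665, 0.747, 0.0, -0.0]
contact_force: [0.4, -0.3, -3.2]
opening: 0.175
finger_force: 25.0
```

```bash
python3 -c "
from h import *
st()"
```

```text
t7.63 u,v,z grasp -0.0579 0.5710 0.1652 yaw(y) 6.616 zaxis [-0.0001  0.0011 -1.    ] F u,v,z -0.3415977072057136 0.38307998820639294 -3.241677648387332 open 0.0154 24.988660952076316 q [-0.1254  0.7486  0.0566  1.8152 -0.0723  0.5798  0.0921]
```

Emit:
move_arm --pt "0.008 0 0 0 0.005" --pt "0.008 0 0 0 0.005" --pt "0.008 0 0 0 0.005" --pt "0.008 0 0 0 0.005" --pt "0.008 0 0 0 0.005" --pt "0.006 0 0 0 0.005" --pt "0.004 0 0 0 0.005" --pt "0 0 0 0 0.005"

```text
clock: 8.3
tool_pos: [0.5681, 0.057, 0.3122]
eef_rot: [0.665, 0.747, 0.0, -0.0]
contact_force: [-0.5, -0.0, -3.2]
opening: 0.173
finger_force: 25.0
```

```bash
python3 -c "
from h import *
st()"
```

```text
t8.30 u,v,z grasp -0.0077 0.5709 0.1652 yaw(y) 6.645 zaxis [-0.0001  0.0009 -1.    ] F u,v,z 0.02426458822801203 -0.5002943543728355 -3.225954100816342 open 0.0152 24.988695066422224 q [-0.2207  0.7462  0.0688  1.8246 -0.0878  0.5737  0.0196]
```

Emit:
move_arm --pt "0.008 0 0 0 0.005" --pt "0.008 0 0 0 0.005" --pt "0.008 0 0 0 0.005" --pt "0.008 0 0 0 0.005" --pt "0.006 0 0 0 0.005" --pt "0.004 0 0 0 0.005" --pt "0 0 0.0005 0 0.005" --pt "0 0 0.0005 0 0.005" --pt "0 0 0 0 0.005"

```text
clock: 9.05
tool_pos: [0.5635, 0.0966, 0.3111]
eef_rot: [0.666, 0.746, -0.0, 0.0]
contact_force: [-0.2, -0.2, -3.2]
opening: 0.172
finger_force: 25.0
```

Emit:
move_arm --pt "0.001 0 0 0 0.005" --pt "0.001 0 0 0 0.005" --pt "0.001 0 0 0 0.005" --pt "0.001 0 0 0 0.005" --pt "0 0 0 0 0.005"

```text
clock: 9.47
tool_pos: [0.563, 0.1014, 0.3112]
eef_rot: [0.666, 0.746, 0.0, -0.0]
contact_force: [-0.3, -0.6, -3.6]
opening: 0.171
finger_force: 25.0
```

```bash
python3 -c "
from h import *
st()"
```

```text
t9.47 u,v,z grasp 0.0371 0.5709 0.1642 yaw(y) 6.551 zaxis [-0.      0.0004 -1.    ] F u,v,z -0.5746779487374098 -0.3278395734920905 -3.6019572658355754 open 0.0151 24.988505160436034 q [-0.306   0.7494  0.0808  1.8223 -0.1021  0.5738 -0.0466]
```

Next I'll feel forward at 1 mm per row.

Emit:
move_arm --pt "0.001 0 0 0 0.005" --pt "0.001 0 0 0 0.005" --pt "0.001 0 0 0 0.005" --pt "0.001 0 0 0 0.005" --pt "0.001 0 0 0 0.005" --pt "0.001 0 0 0 0.005" --pt "0.001 0 0 0 0.005" --pt "0.001 0 0 0 0.005" --pt "0.001 0 0 0 0.005" --pt "0.001 0 0 0 0.005"

```text
clock: 10.3
tool_pos: [0.5619, 0.1112, 0.3112]
eef_rot: [0.666, 0.746, 0.0, -0.0]
contact_force: [0.4, -0.6, -2.8]
opening: 0.172
finger_force: 25.0
```

Emit:
move_arm --pt "0.001 0 0 0 0.005" --pt "0.001 0 0 0 0.005" --pt "0.001 0 0 0 0.005" --pt "0.001 0 0 0 0.005" --pt "0.001 0 0 0 0.005" --pt "0.001 0 0 0 0.005" --pt "0.001 0 0 0 0.005" --pt "0.001 0 0 0 0.005"

```text
clock: 10.97
tool_pos: [0.561, 0.1192, 0.3112]
eef_rot: [0.666, 0.746, 0.0, -0.0]
contact_force: [-0.4, -0.4, -2.5]
opening: 0.17
finger_force: 25.0
```

Emit:
move_arm --pt "0.001 0 0 0 0.005" --pt "0.001 0 0 0 0.005" --pt "0.001 0 0 0 0.005" --pt "0 0 0 0 0.005"

```text
clock: 11.3
tool_pos: [0.5607, 0.1222, 0.3113]
eef_rot: [0.666, 0.746, 0.0, 0.0]
contact_force: [-0.0, 0.1, -3.0]
opening: 0.172
finger_force: 25.0
```

```bash
python3 -c "
from h import *
st()"
```

```text
t11.30 u,v,z grasp 0.0580 0.5710 0.1643 yaw(y) 6.548 zaxis [ 0.0005  0.0002 -1.    ] F u,v,z 0.12190774816863087 0.005625752907040775 -2.973013141348113 open 0.0152 24.98847029171884 q [-0.3454  0.7514  0.0865  1.8171 -0.1085  0.5772 -0.0769]
```

Emit:
move_arm --pt "0.001 0 0 0 0.005" --pt "0.001 0 0 0 0.005" --pt "0.001 0 0 0 0.005" --pt "0 0 0 0 0.005"

```text
clock: 11.63
tool_pos: [0.5607, 0.124, 0.3114]
eef_rot: [0.666, 0.746, -0.0, 0.001]
contact_force: [1.7, -3.3, -3.1]
opening: 0.173
finger_force: 25.0
```

Emit:
move_arm --pt "0.001 0 0 0 0.005" --pt "0.001 0 0 0 0.005" --pt "0.001 0 0 0 0.005" --pt "0 0 0 0 0.005"

```text
clock: 11.97
tool_pos: [0.5601, 0.1271, 0.3114]
eef_rot: [0.666, 0.746, -0.0, 0.001]
contact_force: [1.7, -4.8, -2.2]
opening: 0.175
finger_force: 25.0
```

Emit:
move_arm --pt "0.001 0 0 0 0.005" --pt "0.001 0 0 0 0.005" --pt "0.001 0 0 0 0.005" --pt "0.001 0 0 0 0.005" --pt "0 0 0 0 0.005"

```text
clock: 12.38
tool_pos: [0.5594, 0.133, 0.3114]
eef_rot: [0.665, 0.747, 0.001, -0.0]
contact_force: [0.9, -1.4, -1.2]
opening: 0.172
finger_force: 25.0
```

Emit:
move_arm --pt "0.001 0 0 0 0.005" --pt "0.001 0 0 0 0.005" --pt "0.001 0 0 0 0.005" --pt "0 0 0 0 0.005"

```text
clock: 12.72
tool_pos: [0.5591, 0.1362, 0.3113]
eef_rot: [0.665, 0.747, 0.001, -0.001]
contact_force: [1.0, 1.1, -0.2]
opening: 0.168
finger_force: 25.0
```

```bash
python3 -c "
from h import *
st()"
```

```text
t12.72 u,v,z grasp 0.0721 0.5709 0.1643 yaw(y) 6.606 zaxis [ 0.0003  0.0018 -1.    ] F u,v,z 0.9302740605218469 1.1576673433996212 -0.2148177661261608 open 0.0148 24.988222243264318 q [-0.3701  0.7529  0.0883  1.8125 -0.1132  0.5803 -0.0955]
```

Emit:
move_arm --pt "0.001 0 0 0 0.005" --pt "0.001 0 0 0 0.005" --pt "0.001 0 0 0 0.005" --pt "0 0 0 0 0.005"

```text
clock: 13.05
tool_pos: [0.5588, 0.1386, 0.3113]
eef_rot: [0.665, 0.746, 0.0, -0.0]
contact_force: [0.5, 1.0, 0.6]
opening: 0.169
finger_force: 25.0
```

Emit:
move_arm --pt "0.001 0 0 0 0.005" --pt "0.001 0 0 0 0.005" --pt "0 0 0 0 0.005"

```text
clock: 13.3
tool_pos: [0.5586, 0.1404, 0.3113]
eef_rot: [0.665, 0.746, 0.0, -0.0]
contact_force: [0.0, 1.4, 0.9]
opening: 0.17
finger_force: 25.0
```

Emit:
move_arm --pt "0.001 0 0 0 0.005" --pt "0 0 0 0 0.005"

```text
clock: 13.47
tool_pos: [0.5585, 0.1413, 0.3113]
eef_rot: [0.666, 0.746, 0.0, -0.0]
contact_force: [1.3, 0.9, 0.4]
opening: 0.172
finger_force: 25.0
```

```bash
python3 -c "
from h import *
st()"
```

```text
t13.47 u,v,z grasp 0.0772 0.5709 0.1643 yaw(y) 6.551 zaxis [ 0.0002  0.0006 -1.    ] F u,v,z 0.7082057046176328 1.34787733416503 0.4243053932954146 open 0.0152 24.988265298306942 q [-0.3807  0.7539  0.0911  1.8105 -0.1145  0.582  -0.1041]
```

Emit:
move_arm --pt "0.001 0 0 0 0.005" --pt "0 0 0 0 0.005"

```text
clock: 13.63
tool_pos: [0.5584, 0.1422, 0.3113]
eef_rot: [0.666, 0.746, 0.0, -0.0]
contact_force: [0.8, 1.5, 1.1]
opening: 0.176
finger_force: 25.0
```

Emit:
move_arm --pt "0.001 0 0 0 0.005" --pt "0 0 0 0 0.005"

```text
clock: 13.8
tool_pos: [0.5583, 0.1432, 0.3113]
eef_rot: [0.666, 0.746, 0.0, -0.0]
contact_force: [0.8, 1.7, 1.9]
opening: 0.17
finger_force: 25.0
```

Emit:
move_arm --pt "0.001 0 0 0 0.005" --pt "0 0 0 0 0.005"

```text
clock: 13.97
tool_pos: [0.5582, 0.1435, 0.3113]
eef_rot: [0.666, 0.746, -0.0, 0.0]
contact_force: [1.0, 0.5, 1.9]
opening: 0.172
finger_force: 25.0
```

Emit:
move_arm --pt "0.001 0 0 0 0.005" --pt "0 0 0 0 0.005"

```text
clock: 14.13
tool_pos: [0.5582, 0.1439, 0.3113]
eef_rot: [0.666, 0.746, -0.0, 0.001]
contact_force: [1.4, -1.3, 1.9]
opening: 0.17
finger_force: 25.0
```

```bash
python3 -c "
from h import *
st()
s=snapshot('top');save(s,'t3.png');a=s['color'][110:230,130:290,::-1];b=snapshot('side')['color'][70:190,230:390,::-1]
cv2.imwrite('pics/c3.png',cv2.resize(np.vstack([a,b]),None,fx=2.45,fy=2.45))
"
```

```text
t14.13 u,v,z grasp 0.0797 0.5709 0.1643 yaw(y) 6.479 zaxis [ 0.0003 -0.0015 -1.    ] F u,v,z -1.4417630241550246 1.2601309342996698 1.8738824210255158 open 0.0150 24.988142754882574 q [-0.3874  0.7545  0.0942  1.8093 -0.1146  0.5832 -0.1098]
```

View pics/c3.png

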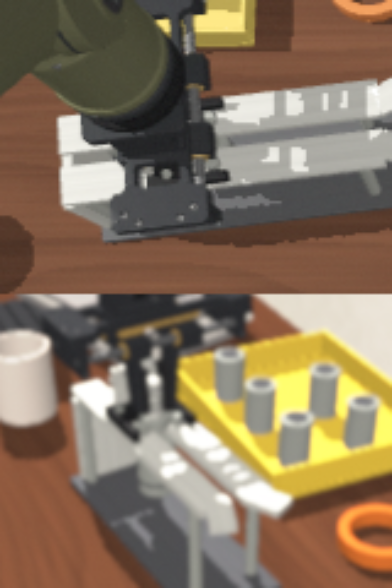

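The hanger is in the block and the force has turned back against the push. One more gentle millimetre, then I'll open.

Emit:
move_arm --pt "0.001 0 0 0 0.005" --pt "0 0 0 0 0.005"

```text
clock: 14.4
tool_pos: [0.5582, 0.1442, 0.3113]
eef_rot: [0.666, 0.746, -0.001, 0.001]
contact_force: [2.6, -4.7, 3.3]
opening: 0.174
finger_force: 25.0
```

Emit:
move_arm --pt "0.001 0 0 0 0.005" --pt "0 0 0 0 0.005" --pt "0 0 0 0 0.005"

```text
clock: 14.65
tool_pos: [0.5581, 0.1445, 0.3113]
eef_rot: [0.667, 0.745, -0.001, 0.001]
contact_force: [2.6, -6.2, 3.1]
opening: 0.17
finger_force: 25.0
```

```bash
python3 -c "
from h import *
st()"
```

```text
t14.65 u,v,z grasp 0.0804 0.5709 0.1643 yaw(y) 6.401 zaxis [ 0.0003 -0.0034 -1.    ] F u,v,z -6.448526852886534 1.8953028713850668 3.050467573737488 open 0.0149 24.988200813531876 q [-0.3904  0.7548  0.0967  1.8089 -0.1143  0.584  -0.1126]
```

Emit:
move_arm --pt "0 0 0 0 0.005" --pt "0 0 0 0 0.018" --pt "0 0 0 0 0.022" --pt "0 0 0 0 0.03" --pt "0 0 0 0 0.04" --pt "0 0 0 0 0.04" --pt "0 0 0 0 0.04"

```text
clock: 15.23
tool_pos: [0.5576, 0.1472, 0.3111]
eef_rot: [0.665, 0.746, 0.0, -0.0]
contact_force: [-0.8, -0.0, -0.2]
opening: 0.453
finger_force: 0.0
```

Emit:
move_arm --pt "0 0 -0.01 0 0.04" --pt "0 0 -0.02 0 0.04" --pt "0 0 -0.03 0 0.04" --pt "0 0 -0.03 0 0.04" --pt "-0.02 0 -0.03 0 0.04" --pt "-0.03 0 -0.03 0 0.04" --pt "-0.03 0 -0.02 0 0.04" --pt "-0.03 0 0 0 0.04" --pt "-0.03 0 0 0 0.04" --pt "-0.03 0 0 0 0.04"

```text
clock: 16.07
tool_pos: [0.5768, -0.0229, 0.4822]
eef_rot: [0.666, 0.746, 0.001, 0.001]
contact_force: [-0.1, 0.3, -0.5]
opening: 0.455
finger_force: 0.0
```

Emit:
move_arm --pt "-0.03 0 0 0 0.04" --pt "-0.03 0 0 0 0.04" --pt "-0.03 0 0 0 0.04" --pt "-0.03 0 0 0 0.04" --pt "0 0 0 0 0.04"

```text
clock: 16.48
tool_pos: [0.5897, -0.1484, 0.4816]
eef_rot: [0.669, 0.743, -0.002, 0.002]
contact_force: [0.2, -1.4, 0.1]
opening: 0.452
finger_force: 0.0
```

```bash
python3 -c "
from h import *
st()
for n in('top','side'):
    s=snapshot(n);W=cloud(s);U=W[...,:2]@D;V=W[...,:2]@N;Z=W[...,2]
    for lo,hi in((.14,.158),(.158,.172),(.171,.182)):
        m=(Z>lo)&(Z<hi)&(abs(U-.08)<.02)&(abs(V-.571)<.02)
        if m.sum():print(n,lo,m.sum(),U[m].min(),U[m].max(),V[m].min(),V[m].max(),np.median(Z[m]),Z[m].max())
    a=s['color'][110:230,130:330,::-1] if n=='top' else s['color'][70:190,190:390,::-1]
    cv2.imwrite('/tmp/%s.png'%n,a)
cv2.imwrite('pics/c4.png',cv2.resize(np.vstack([cv2.imread('/tmp/top.png'),cv2.imread('/tmp/side.png')]),None,fx=2.45,fy=2.45,interpolation=cv2.INTER_CUBIC))
"
```

```text
t16.48 u,v,z grasp -0.2142 0.5692 0.3346 yaw(y) 5.956 zaxis [ 0.0007 -0.0062 -1.    ] F u,v,z -1.435021372404195 0.030590088225811635 0.12961527700701975 open 0.0399 0.0 q [ 0.092   0.5858  0.1363  1.5293 -0.0808  1.0303  0.3513]
side 0.14 49 0.07069748639857694 0.08269757457482971 0.5613349487321178 0.577733197146649 0.14959626008333965 0.1578720268013405
side 0.158 34 0.06913018042648189 0.07985811643690162 0.5612149932227875 0.5788184779431513 0.16495060614094192 0.17197048062442805
side 0.171 28 0.07098217418220387 0.08929187076878999 0.5625283863364412 0.5786169118926695 0.1753671681177849 0.17746681755029448
```

View pics/c4.png

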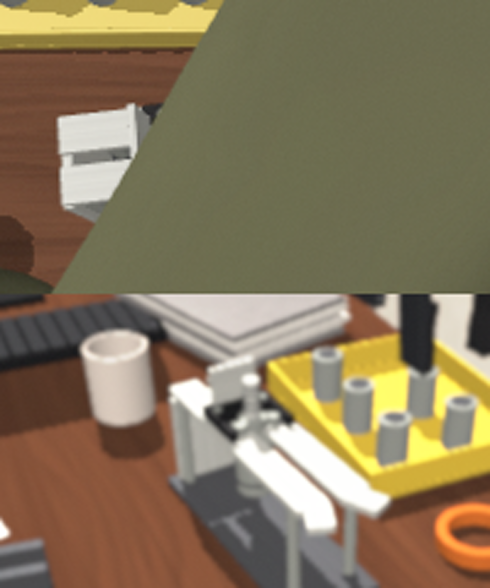

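```bash
python3 -c "
from plant import r
print(r.finish_job())"
```

```text
the job is handed in; nothing more can be done
None
```

I slid the sleeve hanger along the slot past both catch rollers until it met a stiff stop, then let it go; it hangs upright with its head down on the strips. The job is handed in at about 16.5 s, though no verdict came back and I judged "home" from the contact forces and the last side picture, since I had no plunger reading.

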